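# Clamp, then load, on an interlocked tester base

## Robot

A 6-joint arm with a two-finger parallel gripper is mounted at the origin on the work surface. World frame = base frame: x ahead of the robot, y to its left, z up, the work surface at z = 0. Lengths are in m, angles in rad, forces in N, time in s.
With the tool pointing down it reaches from about 0.3 to 0.75 m from the base axis. Payload 8.5 kg.
Tool frame: the origin (TCP) lies midway between the tips of the shut fingers; the grasp point (between the pads) lies 19 mm behind it; z points along the fingers, y is the line along which they close (so a half turn about z gives the same grasp; the last joint's range is limited). The gripper opens to 85 mm and grips with 20 to 120 N. Pads are 22 mm wide; open, the fingers measure 114 mm over their backs; the gripper's body (76 mm by 85 mm) begins 54 mm behind the grasp point. The pads swing forward as they close: fully open they stand 13 mm farther back than shut.
Start: joints at [1.059, 0.381, 1.297, -0, 1.464, -0.215], TCP at [0.161, 0.526, 0.231] pointing down, gripper open.
Joint ranges: [-3.11, 3.11], [-0.89, 2.33], [0.22, 2.48], [-1.42, 4.56], [0.17, 2.85], [-2.88, 2.88]. Speed limits (rad/s): [2.39, 2.39, 3.14, 3.14, 3.14, 3.14].

## Interface

Orientations are given as a rotation vector (axis times angle).
In Python, from cell import get_obs, snapshot, hand_in gives the robot as it stands. The module is installed in compiled form; this text tells all that it offers.
- The arm moves only by the tool arm_command, never from a script. Its argument "moves" is a list that holds one entry, the list of rows, each a list of 4 numbers: the shift along the world's x, y, z in m, then the turn about the world's z in rad. In form: [[[dx, dy, dz, spin], ...]]. A call has 1 to 10 rows; each row shifts and turns the commanded pose from where the row before left it; what a row does not reach is not made up. A row lasts 1/8 s, in which the tool goes at most 62.5 mm and 10.7 degrees, less where a joint would pass 70% of its speed; a pose out of reach is approached as far as the arm can. A call with a gripper value outside its range is refused whole. "jaw" is the finger opening in m, from 0 to 0.0854, set as the call begins (left out, the last holds). The fingers move at their own pace and stop on an object; "squeeze" is the grip in N (left out, the last holds). Time passes only in rows, so rows that do not move let the fingers close. It gives the time, the measured TCP pose, the force, the opening and the grip force at its end, in the units of the state.
- get_obs(): the state, without advancing time (a new reading comes with each control period).
- snapshot(name): name is "scene" or "top"; returns a dict with "image" (480x640x3 uint8, red, green, blue), "depth" (480x640 float32, m along the optical axis (not along the pixel's ray), 0 where there is no reading), "intrinsics" (3x3 intrinsics, pixels), "k1" (the pictures are not rectified: a ray, as slopes to the right and down, at radius r is drawn at 1 + k1 r^2 times it, then the intrinsics apply), "pose" (4x4, takes a point from camera to world coordinates). Camera axes: x right, y down, z forward; pixel columns grow to the right and rows downward; lengths in m; the calibration is good to about 2 mm. A picture is of the moment at which its call begins.
- hand_in(): hands the job in; it is judged then, once.
The state is a dict: "time": time; "qpos": joint angles; "qd": joint speeds; "tau": joint torques, N m; "position": TCP position; "ee_rot": TCP orientation; "ft_force": force on the tool from outside, world axes, zero at the start; "torque": the same for the moment, N m; "opening": finger opening in m; "grasp_force": force on a finger pad.
Only numpy, scipy, OpenCV 4.12 (cv2) and the standard library are available. Lean on these libraries where they do the work, as an engineer would, in place of code of your own. Each camera call takes 0.05 s, during which the arm holds its last target. There are 200 camera calls.

## Task

On the bench tester's green base, swing the clamp lever (slim black knob, on the left as the robot sees it) clockwise until it bears on its stop post, fully home; then swing the load lever (stout black knob, on the right) anticlockwise until it too is fully home against its stop. The interlock lets the load lever through only when the clamp lever is home: feel for the stops, ram neither lever into its post, never force the load lever against the interlock, and leave the vials, weight, dish and jars where they are.

Things in the scene. Friction and masses are not known exactly. Their poses are not given: they have to be found in the camera images.
- unit: Green cast base plate of the tester, 225 x 250 x 20 mm, fixed. Origin on its underside; z up, y to the left, x away from the robot at yaw 0. Spans x -90..+135, y -125..+125 mm. Lever pivots at x 0, y +33.5 (clamp) and y -33.5 mm (load). Specimen anvil, up to 46 mm high, at x +105, y 0. Angles below are about a pivot from the unit's +x, anticlockwise positive. Only the knobs rise above z 66 mm.
- clamp_axis (a point): Point on the clamp lever's vertical pivot, 84 mm above the table, fixed. Its shaft carries a steel cup (108 mm diameter, rim top at z 40 mm) with one slot; the load lever's blade passes only while the shaft is within about 0.05 rad (3 mm at the knob) of its stop. Constant friction 0.3 Nm (4.6 N at the knob); stays where it is left; the stop is rigid.
- load_axis (a point): Point on the load lever's vertical pivot, 84 mm above the table, fixed. The lever turns anticlockwise from above, its knob from 4.15-4.25 rad to home at 5.27 rad. Constant friction 0.3 Nm (4.6 N at the knob); stays where it is left; the stop is rigid.
- clamp_grip (a point): On the clamp knob's axis, z 84 mm, 65 mm from the pivot. Upright black cylinder, 18 mm diameter, z 62 to 106 mm, on a flat steel arm 14 mm wide. Turns clockwise from above: knob starts at 1.77-2.73 rad, home is at 1.05 rad give or take 0.28, as the lever is fixed on its shaft at an angle that differs from base to base: home must be felt, the knob's pose does not tell it.
- load_grip (a point): On the load knob's axis, z 84 mm, 65 mm from the pivot. Upright black cylinder, 28 mm diameter, z 62 to 96 mm, with a 20 mm steel cap to z 100 mm, on a flat steel arm 14 mm wide (top at z 62).
- load_lever (a joint): Angle of the load lever, rad: 0 to 0.08 at the start, growing anticlockwise; rigid stop at 1.12. While the clamp lever is not home it is blocked at about 0.15.
- clamp_stop: Steel stop post of the clamp lever, 10 mm diameter, 18 mm high, on the plate 62 mm from the clamp pivot at 2.10 rad; origin at its foot. A lug on the clamp shaft, at plate level, meets it at home. Not more than 30 N may bear on it.
- load_stop: Steel stop post of the load lever, 10 mm diameter, 18 mm high, standing on the plate 47 mm from the load pivot at 4.58 rad; origin at its foot. A lug on the load lever meets it at home. Not more than 30 N may bear on it.
- blade: Curved steel interlock blade, 8 mm thick, carried by the load lever below its arm at 45 mm from the load pivot, z 28 to 42 mm; origin on the load pivot at z 0. It enters the slot of the clamp shaft's cup as the load lever turns. Not more than 30 N may bear on it (reached with about 25 N at the knob when blocked).
- vial0: Bystander: small glass vial with orange cap, 31 mm diameter, 46 mm high, loose, near the base. Origin under its centre.
- vial1: Bystander: as vial0.
- vial2: Bystander: as vial0.
- test_weight: Bystander: brass weight, 26 mm diameter, 34 mm high, loose on the base plate's far right corner. Origin under its centre.
- dish: Bystander: white specimen dish, 56 mm diameter, 12 mm high, loose on the base plate's far left corner. Origin under its centre.
- jar0: Bystander: plastic jar with white lid, 90 mm diameter, 160 mm high, loose, standing on the left of the table. Origin under its centre.
- jar1: Bystander: as jar0.

How it is judged:
On the way:
1. the clamp lever bears on its stop post (more than 2 N) (contact force between clamp_stop and anything else above 2 N), for 0.1 s.
At the end, for the whole second after the job is handed in: The load lever stands within 0.06 rad of its stop (joint above 1.06), at rest, which holds the clamp lever home through the interlock; both levers are let go (value of joint load_lever above 1.06 rad and velocity of joint load_lever below 0.05 rad/s); the robot touches nothing.
It fails at once if the clamp lever is rammed into its stop (more than 30 N on the post) (contact force between clamp_stop and anything else above 30 N).
It fails at once if the load lever is rammed into its stop (more than 30 N on the post) (contact force between load_stop and anything else above 30 N).
It fails at once if the interlock is forced (more than 30 N on the blade) (contact force between blade and anything else above 30 N).
It fails at once if a bystander is moved by more than 25 mm or tipped (distance of any of vial0, vial1, vial2, test_weight, dish, jar0, jar1 from where it was at the start of the episode above 0.025 m or angle between any of vial0, vial1, vial2, test_weight, dish, jar0, jar1's own z axis and vertical above 0.3 rad).
It also fails if it takes over 72 s, if anything falls off the work surface, if the arm or the gripper's body presses on something with over 40 N, if the wrist force passes 120 N, or if a joint passes its speed limit or range.

## Working session

There is one attempt and no reset: what is moved stays moved. The work goes in short steps, Python scripts to look and compute and a tool call to move; the robot and the scene stay as the last step left them, time stands still between calls to the robot, and variables do not carry over. Pictures are saved under pics/ and viewed, at most 10 in all, crops included, and the job is handed in when it is done.

Besides the shell and the picture viewer there is one more tool, called after ">>>" by a JSON object that holds its "method" and its "body". arm_command: Moves the arm, as the interface text tells. Its arguments: {"type":"object","properties":{"moves":{"type":"array","items":{"type":"array","items":{"type":"array","items":{"type":"number"}}}},"jaw":{"type":"number"},"squeeze":{"type":"number"}},"required":["moves"]}

```bash
mkdir -p pics
cat > h.py <<'E'
import numpy as np, cv2
from cell import get_obs, snapshot, hand_in
def save(s,n): cv2.imwrite(f'pics/{n}.png', s['image'][:,:,::-1])
def rays(s,uv):
    K=np.array(s['intrinsics']);uv=np.atleast_2d(np.array(uv,float))
    d=np.c_[(uv[:,0]-K[0,2])/K[0,0],(uv[:,1]-K[1,2])/K[1,1]]; x=d.copy()
    for _ in range(20): x=d/(1+s['k1']*(x**2).sum(1,keepdims=True))
    P=np.array(s['pose']); return P[:3,3], np.c_[x,np.ones(len(x))]@P[:3,:3].T
def onplane(s,uv,z):
    o,r=rays(s,uv); return o+r*((z-o[2])/r[:,2:3])
def cloud(s):
    v,u=np.mgrid[:480,:640]; o,r=rays(s,np.c_[u.ravel(),v.ravel()])
    return (o+r*s['depth'].reshape(-1,1)).reshape(480,640,3)
E
python3 - <<'E'
from h import *
for n in('top','scene'):
    s=snapshot(n);save(s,n+'0');print(n,np.round(s['pose'],3).tolist())
    np.savez(n+'0.npz',**s)
o=get_obs();print(o['time'],o['position'],o['ee_rot'],o['ft_force'],o['opening'])
E
```

```text
top [[-0.001, -0.973, 0.229, 0.347], [-1.0, 0.003, 0.005, 0.145], [-0.006, -0.229, -0.973, 0.922], [0.0, 0.0, 0.0, 1.0]]
scene [[-0.666, 0.445, -0.599, 1.119], [0.746, 0.389, -0.54, 0.686], [-0.007, -0.806, -0.591, 0.687], [0.0, 0.0, 0.0, 1.0]]
0.1 [0.16073239 0.52570953 0.2307673 ] [-4.64454158e-01 -3.10662583e+00  1.97052705e-03] [-0.99548823  0.09888632  0.12961287] 0.08508761675526841
```

View pics/top0.png

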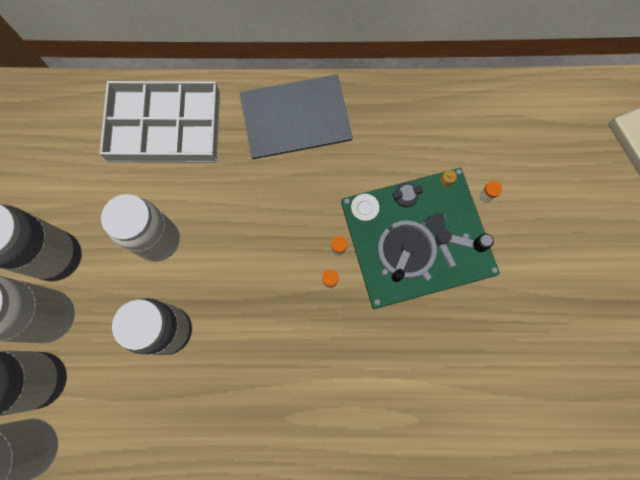

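View pics/scene0.png

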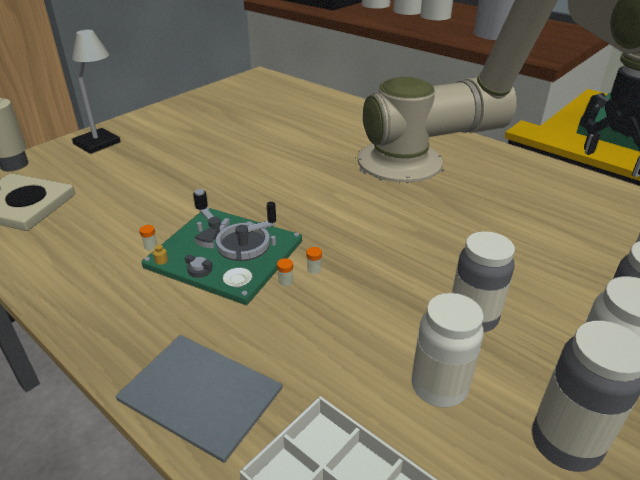

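The top view shows the base at about (420,238), the clamp knob at (398,274), the load knob at (485,241), the vials at (339,244), (330,278) and (492,189), and jars to the left. The unit is yawed slightly anticlockwise.

Run:
```python
from h import *
s=dict(np.load('top0.npz')); im=s['image']
hsv=cv2.cvtColor(im,cv2.COLOR_RGB2HSV)
m=cv2.inRange(hsv,(60,90,30),(95,255,140)); m[:, :320]=0; m[:,520:]=0; m[:150]=0; m[330:]=0
c=cv2.convexHull(np.vstack([k for k in cv2.findContours(m,0,2)[0] if cv2.contourArea(k)>100]))
p=onplane(s,c[:,0,:],0.02)[:,:2]
(cx,cy),wh,a=cv2.minAreaRect((p*1000).astype(np.float32)); print(cx,cy,wh,a)
box=cv2.boxPoints(((cx,cy),wh,a)); print(box)
yaws=[(a+k*90) for k in range(-2,2)]; yaw=np.radians(min(yaws,key=abs))
R=np.array([[np.cos(yaw),-np.sin(yaw)],[np.sin(yaw),np.cos(yaw)]])
O=np.array([cx,cy])/1e3-R@[0.0225,0]; print('yaw',yaw,'O',O)
A=O+R@[0,.0335];B=O+R@[0,-.0335]; print('clamp',A,'load',B)
# dark blobs = knobs from cloud
P=cloud(s); z=P[...,2]
d=np.linalg.norm(P[...,:2]-O,axis=2)<.16
for lo,hi in((.07,.098),(.098,.115)):
  mm=(d&(z>lo)&(z<hi)).astype(np.uint8); n,l,st,ce=cv2.connectedComponentsWithStats(mm)
  for i in range(1,n):
    if st[i,4]>15:
      q=P[l==i]; print(lo,st[i,4],ce[i],q.mean(0),q.min(0),q.max(0))
      for nm,X in(('c',A),('l',B)):
        v=q.mean(0)[:2]-X; print('  ',nm,np.hypot(*v),(np.arctan2(v[1],v[0])-yaw)%6.283)
```

```text
580.1945190429688 -39.87644958496094 (222.16583251953125, 247.46145629882812) 15.245147705078125
[[ 440.48575    50.290947]
 [ 505.55557  -188.46225 ]
 [ 719.9033   -130.04385 ]
 [ 654.8335    108.70935 ]]
yaw 0.2660780224064707 O [ 0.5584863  -0.04579281]
clamp [ 0.54967749 -0.01347169] load [ 0.56729511 -0.07811393]
0.07 141 [480.61702128 243.81560284] [ 0.54717951 -0.13584871  0.08837863] [ 0.53771957 -0.15459959  0.0709475 ] [ 0.56477204 -0.12805155  0.09799979]
   c 0.12240250636616476 4.425716251047197
   l 0.06113870618066401 4.110864406743531
0.07 34 [394.94117647 278.11764706] [0.48668496 0.01664168 0.08379687] [0.4831096  0.00915787 0.07065296] [0.49579191 0.02116006 0.09681211]
   c 0.06982030565160917 2.4295834658042557
   l 0.12440507842457509 2.0096281418246673
0.098 122 [486.36885246 240.19672131] [ 0.55064249 -0.14207544  0.10097353] [ 0.53897665 -0.15463464  0.09805675] [ 0.56242987 -0.12980668  0.1062359 ]
   c 0.12860736671659698 4.453629133807525
   l 0.06609374976955891 4.191426188309756
0.098 89 [398.93258427 273.39325843] [0.49110191 0.01296197 0.10642593] [0.48335067 0.00395382 0.10023237] [0.49897442 0.02080023 0.11039369]
   c 0.06426380887822859 2.451601437609268
   l 0.11874436199121918 2.001375535776052
```

>>> {"method": "arm_command", "body": {"moves": [[[0.02, -0.03, 0, 0], [0.03, -0.047, 0, 0], [0.03, -0.047, 0, 0], [0.03, -0.047, 0, 0], [0.03, -0.047, 0, 0], [0.03, -0.047, 0, 0], [0.03, -0.047, 0, 0], [0.03, -0.047, 0, 0], [0.03, -0.047, 0, -0.06], [0.03, -0.047, 0, -0.06]]], "jaw": 0.05, "squeeze": 25}}

```text
time: 1.35
position: [0.4515, 0.0712, 0.2312]
ee_rot: [-0.653, -3.073, -0.0]
ft_force: [0.6, 0.7, 1.0]
opening: 0.0502
grasp_force: 0.0
```

>>> {"method": "arm_command", "body": {"moves": [[[0.02, -0.029, 0, 0], [0.0195, -0.029, -0.02, 0], [0, 0, -0.03, 0], [0, 0, -0.03, 0], [0, 0, -0.03, 0], [0, 0, -0.025, 0], [0, 0, -0.02, 0], [0, 0, 0, 0]]]}}

```text
time: 2.35
position: [0.4896, 0.0151, 0.0752]
ee_rot: [-0.649, -3.07, 0.0]
ft_force: [0.3, -0.2, 1.1]
opening: 0.0499
grasp_force: 0.0
```

Run:
```python
from h import *
s=snapshot('scene'); im=s['image'][130:330,120:380]; 
cv2.imwrite('pics/s1.png',cv2.resize(im[:,:,::-1],None,fx=3,fy=3,interpolation=2))
o=get_obs();print(o['position'],o['ft_force'],o['qpos'])
```

```text
[0.49021028 0.01496797 0.07621492] [ 0.74021648  0.09287622 -1.29222018] [-2.11395127e-01  4.60182809e-01  1.68728221e+00 -3.36053648e-05
  9.95238808e-01 -1.36539290e+00]
```

View pics/s1.png

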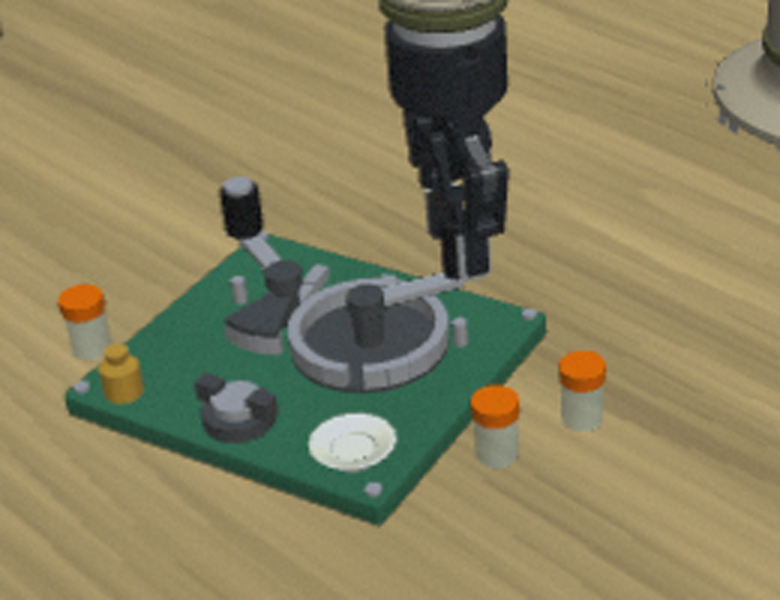

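The fingers straddle the clamp knob, so I close on it.

>>> {"method": "arm_command", "body": {"moves": [[[0.001, -0.002, 0, 0], [0, 0, 0, 0], [0, 0, 0, 0], [0, 0, 0, 0], [0, 0, 0, 0]]], "jaw": 0.0, "squeeze": 25}}

```text
time: 3.02
position: [0.4918, 0.0127, 0.0772]
ee_rot: [0.65, 3.072, -0.0]
ft_force: [-1.6, -1.8, 6.6]
opening: 0.0172
grasp_force: 25.3
```

Run:
```python
from h import *
o=get_obs();print(o['time'],o['position'],o['ft_force'],o['torque'],o['opening'],o['grasp_force'])
A=np.array([.5497,-.0135]); v=o['position'][:2]-A; th=np.arctan2(v[1],v[0]); print(np.hypot(*v),th)
t0=2.70
for n,t1 in((10,1.78),):
  t=np.linspace(t0,t1,n+1); p=.065*np.c_[np.cos(t),np.sin(t)]; print(np.round(np.diff(p,axis=0),4),np.diff(t)[0])
```

```text
3.025 [0.49184224 0.01267521 0.07717083] [-1.56183878 -1.75876579  6.57749291] [-0.23260131  0.17718328 -0.08863557] 0.017246761752125854 25.27083545923233
0.0635032444109802 2.7167395595558275
[[0.0028 0.0053]
 [0.0033 0.005 ]
 [0.0037 0.0047]
 [0.0041 0.0043]
 [0.0045 0.0039]
 [0.0049 0.0035]
 [0.0052 0.003 ]
 [0.0054 0.0025]
 [0.0056 0.002 ]
 [0.0058 0.0015]] -0.09200000000000008
```

>>> {"method": "arm_command", "body": {"moves": [[[0.0027, 0.0053, 0, -0.09], [0.0032, 0.005, 0, -0.09], [0.0036, 0.0047, 0, -0.09], [0.004, 0.0044, 0, -0.09], [0.0044, 0.004, 0, -0.09], [0.0048, 0.0036, 0, -0.09], [0.0051, 0.0031, 0, -0.09], [0.0053, 0.0026, 0, -0.09], [0.0055, 0.0021, 0, -0.09], [0, 0, 0, 0]]]}}

```text
time: 4.28
position: [0.5305, 0.0468, 0.0771]
ee_rot: [1.809, 2.566, -0.001]
ft_force: [-0.7, -5.7, 5.5]
opening: 0.0171
grasp_force: 25.4
```

```bash
cat >> h.py <<'E'
A=np.array([.5497,-.0135]);B=np.array([.5673,-.0781])
def rep(X):
    o=get_obs(); v=o['position'][:2]-X; th=np.arctan2(v[1],v[0]); f=np.array(o['ft_force'])
    t=np.array([-np.sin(th),np.cos(th)]); print('t %.2f r %.4f th %.3f Ft %.1f Fr %.1f Fz %.1f'%(o['time'],np.hypot(*v),th,f[:2]@t,f[:2]@v/np.hypot(*v),f[2]),'open',round(o['opening'],4),o['grasp_force'])
    return th
E
python3 - <<'E'
from h import *
rep(A)
E
```

```text
t 4.28 r 0.0633 th 1.879 Ft 2.4 Fr -5.2 Fz 5.5 open 0.0171 25.350176990032196
```

>>> {"method": "arm_command", "body": {"moves": [[[0.004, 0.0012, 0, -0.065], [0.0041, 0.0009, 0, -0.065], [0.0042, 0.0006, 0, -0.065], [0.003, 0.0002, 0, -0.045], [0, 0, 0, 0]]]}}

```text
time: 4.9
position: [0.5452, 0.0497, 0.0771]
ee_rot: [2.103, 2.332, -0.002]
ft_force: [-3.1, -6.4, 6.8]
opening: 0.0171
grasp_force: 25.5
```

Run:
```python
from h import *
rep(A)
```

```text
t 4.90 r 0.0633 th 1.642 Ft 3.6 Fr -6.1 Fz 6.8 open 0.0171 25.500409305095673
```

>>> {"method": "arm_command", "body": {"moves": [[[0.001, 0.0001, 0, -0.015], [0.001, 0, 0, -0.015], [0, 0, 0, 0]]]}}

```text
time: 5.28
position: [0.5469, 0.0498, 0.0771]
ee_rot: [2.137, 2.301, -0.003]
ft_force: [-4.3, -5.5, 8.0]
opening: 0.0171
grasp_force: 25.6
```

>>> {"method": "arm_command", "body": {"moves": [[[0.001, 0, 0, -0.015], [0.001, 0, 0, -0.015], [0, 0, 0, 0]]]}}

```text
time: 5.65
position: [0.5488, 0.0498, 0.0771]
ee_rot: [2.172, 2.269, -0.003]
ft_force: [-4.5, -5.9, 7.9]
opening: 0.0169
grasp_force: 25.6
```

>>> {"method": "arm_command", "body": {"moves": [[[0.001, 0, 0, -0.015], [0.001, -0.0001, 0, -0.015], [0, 0, 0, 0]]]}}

```text
time: 6.02
position: [0.5508, 0.0498, 0.0771]
ee_rot: [2.206, 2.236, -0.003]
ft_force: [-5.0, -5.8, 8.3]
opening: 0.017
grasp_force: 25.6
```

>>> {"method": "arm_command", "body": {"moves": [[[0.001, -0.0001, 0, -0.015], [0.001, -0.0001, 0, -0.015], [0, 0, 0, 0]]]}}

```text
time: 6.4
position: [0.5527, 0.0498, 0.0771]
ee_rot: [2.239, 2.203, -0.002]
ft_force: [-4.7, -4.4, 8.8]
opening: 0.017
grasp_force: 25.6
```

>>> {"method": "arm_command", "body": {"moves": [[[0.001, -0.0001, 0, -0.015], [0.001, -0.0001, 0, -0.015], [0, 0, 0, 0]]]}}

```text
time: 6.78
position: [0.5546, 0.0497, 0.0771]
ee_rot: [2.272, 2.169, -0.002]
ft_force: [-5.5, -3.8, 8.6]
opening: 0.0171
grasp_force: 25.6
```

>>> {"method": "arm_command", "body": {"moves": [[[0.001, -0.0001, 0, -0.015], [0.001, -0.0001, 0, -0.015], [0.001, -0.0002, 0, -0.015], [0, 0, 0, 0]]]}}

```text
time: 7.28
position: [0.5561, 0.0495, 0.077]
ee_rot: [-2.318, -2.117, 0.007]
ft_force: [-12.3, -3.4, 12.5]
opening: 0.0169
grasp_force: 26.2
```

>>> {"method": "arm_command", "body": {"moves": [[[0.0005, -0.0001, 0, 0], [0.0005, -0.0001, 0, 0], [0, 0, 0, 0]]]}}

```text
time: 7.65
position: [0.5562, 0.0495, 0.077]
ee_rot: [-2.316, -2.117, 0.009]
ft_force: [-16.5, -3.1, 15.1]
opening: 0.0172
grasp_force: 26.7
```

>>> {"method": "arm_command", "body": {"moves": [[[-0.001, 0.0001, 0, 0], [-0.001, 0.0001, 0, 0], [0, 0, 0, 0]]]}}

```text
time: 8.02
position: [0.556, 0.0495, 0.0771]
ee_rot: [-2.319, -2.118, 0.004]
ft_force: [-8.1, -3.7, 9.6]
opening: 0.0171
grasp_force: 25.8
```

>>> {"method": "arm_command", "body": {"moves": [[[0, 0, 0, 0], [0, 0, 0, 0], [0, 0, 0.0, 0], [0, 0, 0.02, 0], [0, 0, 0.04, 0], [0, 0, 0.05, 0], [0, 0, 0, 0]]], "jaw": 0.055}}

```text
time: 8.9
position: [0.5588, 0.0498, 0.1899]
ee_rot: [2.316, 2.114, 0.008]
ft_force: [1.5, -0.1, 0.1]
opening: 0.0551
grasp_force: 0.0
```

Run:
```python
from h import *
rep(A); o=get_obs(); print(o['position'],o['qpos'],o['ee_rot'])
s=snapshot('scene'); im=s['image'][130:330,120:380]; 
cv2.imwrite('pics/s2.png',cv2.resize(im[:,:,::-1],None,fx=3,fy=3,interpolation=2))
```

```text
t 8.90 r 0.0639 th 1.428 Ft -1.5 Fr 0.1 Fz 0.1 open 0.0551 0.0
[0.55877823 0.04978523 0.18990844] [-1.22195508e-01  4.29128700e-01  1.34308896e+00  9.68647460e-05
  1.36174055e+00 -3.13975144e-02] [2.31574763 2.11443947 0.00790283]
```

View pics/s2.png

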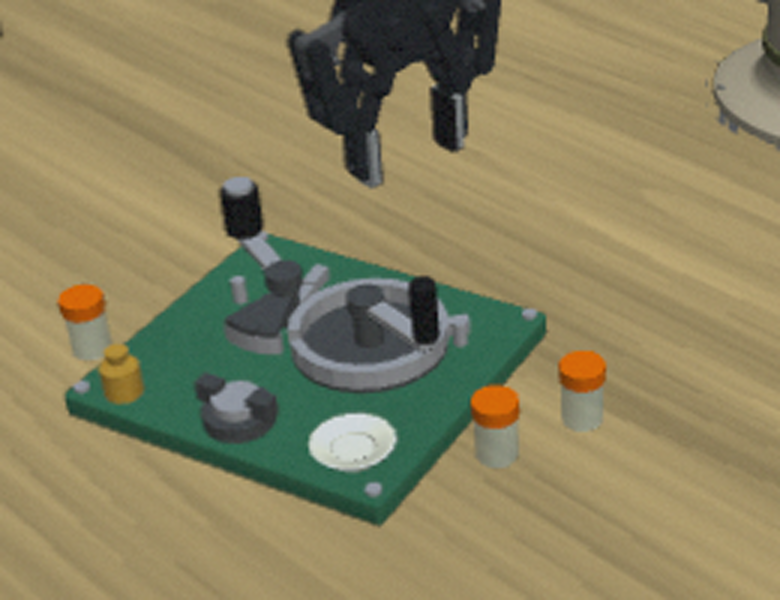

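>>> {"method": "arm_command", "body": {"moves": [[[-0.001, -0.028, 0, -0.03], [-0.002, -0.045, 0, -0.04], [-0.002, -0.045, 0, -0.04], [-0.002, -0.045, 0, -0.05], [-0.001, -0.029, 0, 0], [0, 0, -0.03, 0], [0, 0, -0.035, 0], [0, 0, -0.03, 0], [0, 0, -0.021, 0], [0, 0, 0, 0]]], "jaw": 0.06}}

```text
time: 10.2
position: [0.548, -0.1416, 0.0679]
ee_rot: [-2.478, -1.923, 0.004]
ft_force: [-1.0, -0.1, -0.7]
opening: 0.0602
grasp_force: 0.0
```

Run:
```python
from h import *
rep(B); o=get_obs(); print(o['position'],o['qpos'],o['ee_rot'])
s=snapshot('scene'); im=s['image'][130:330,120:380]; 
cv2.imwrite('pics/s3.png',cv2.resize(im[:,:,::-1],None,fx=3,fy=3,interpolation=2))
```

```text
t 10.20 r 0.0663 th -1.867 Ft -0.9 Fr 0.4 Fz -0.7 open 0.0602 0.0
[ 0.54795885 -0.14156111  0.06792158] [-4.61946471e-01  5.76792670e-01  1.47984499e+00 -1.34559583e-05
  1.09036605e+00 -2.10903797e-01] [-2.47821597 -1.92287893  0.00370032]
```

View pics/s3.png

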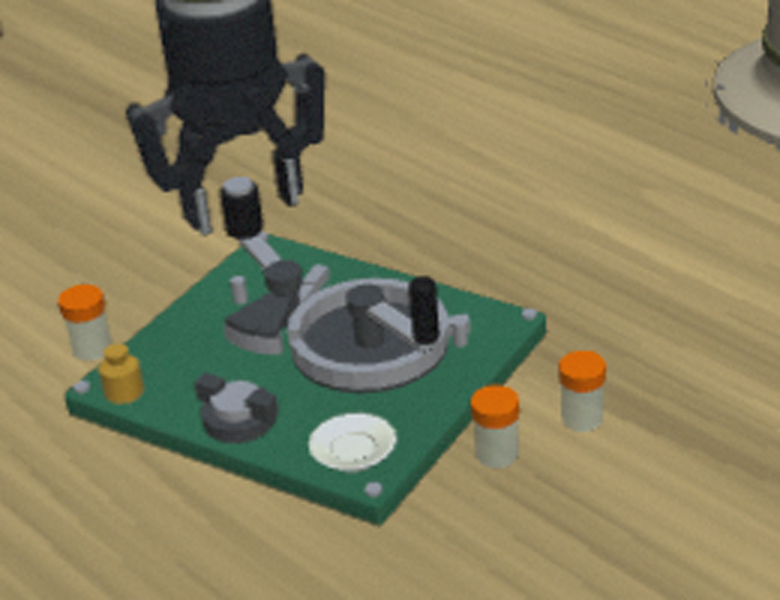

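The load knob lies between the fingers. I centre slightly and close.

>>> {"method": "arm_command", "body": {"moves": [[[0.0026, -0.0005, 0.005, 0], [0, 0, 0, 0], [0, 0, 0, 0], [0, 0, 0, 0], [0, 0, 0, 0]]], "jaw": 0.0, "squeeze": 25}}

```text
time: 10.88
position: [0.5524, -0.143, 0.0768]
ee_rot: [2.48, 1.925, 0.002]
ft_force: [-1.0, -0.4, 7.4]
opening: 0.0271
grasp_force: 24.2
```

Run:
```python
from h import *
t0=rep(B)
t=np.linspace(t0,-0.87,15); p=.065*np.c_[np.cos(t),np.sin(t)]; print(np.round(np.diff(p,axis=0),4).tolist(),np.diff(t)[0])
```

```text
t 10.88 r 0.0666 th -1.797 Ft -0.9 Fr 0.7 Fz 7.4 open 0.0271 24.20721799135208
[[0.0042, -0.0008], [0.0043, -0.0005], [0.0043, -0.0003], [0.0043, 0.0], [0.0043, 0.0003], [0.0043, 0.0006], [0.0042, 0.0009], [0.0041, 0.0011], [0.0041, 0.0014], [0.004, 0.0017], [0.0038, 0.0019], [0.0037, 0.0022], [0.0035, 0.0024], [0.0034, 0.0027]] 0.06622950435817598
```

>>> {"method": "arm_command", "body": {"moves": [[[0.001, -0.0002, 0, 0.015], [0.001, -0.0002, 0, 0.015], [0.001, -0.0002, 0, 0.015], [0.001, -0.0002, 0, 0.015], [0, 0, 0, 0]]]}}

```text
time: 11.5
position: [0.556, -0.1437, 0.0768]
ee_rot: [2.422, 1.999, 0.001]
ft_force: [-2.9, -0.0, 7.0]
opening: 0.0271
grasp_force: 24.3
```

>>> {"method": "arm_command", "body": {"moves": [[[0.001, -0.0001, 0, 0.015], [0.001, -0.0001, 0, 0.015], [0.001, -0.0001, 0, 0.015], [0, 0, 0, 0]]]}}

```text
time: 12.0
position: [0.559, -0.1442, 0.0768]
ee_rot: [2.376, 2.053, 0.0]
ft_force: [-3.3, -1.0, 7.2]
opening: 0.0269
grasp_force: 24.3
```

>>> {"method": "arm_command", "body": {"moves": [[[0.001, -0.0001, 0, 0.015], [0.001, 0, 0, 0.015], [0.001, 0, 0, 0.015], [0, 0, 0, 0]]]}}

```text
time: 12.5
position: [0.5619, -0.1445, 0.0768]
ee_rot: [2.329, 2.105, -0.0]
ft_force: [-3.1, -2.2, 8.1]
opening: 0.0271
grasp_force: 24.3
```

>>> {"method": "arm_command", "body": {"moves": [[[0.0015, 0, 0, 0.023], [0.0015, 0, 0, 0.023], [0.0015, 0.0001, 0, 0.023], [0, 0, 0, 0]]]}}

```text
time: 13.0
position: [0.5666, -0.1447, 0.0769]
ee_rot: [2.254, 2.184, -0.001]
ft_force: [-3.4, -2.7, 6.1]
opening: 0.0271
grasp_force: 24.2
```

>>> {"method": "arm_command", "body": {"moves": [[[0.003, 0.0001, 0, 0.046], [0.003, 0.0002, 0, 0.046], [0.003, 0.0004, 0, 0.046], [0.003, 0.0005, 0, 0.046], [0.0029, 0.0007, 0, 0.046], [0.0029, 0.0008, 0, 0.046], [0, 0, 0, 0]]]}}

```text
time: 13.88
position: [0.5847, -0.1425, 0.0769]
ee_rot: [1.931, 2.473, -0.002]
ft_force: [-2.1, -4.7, 5.1]
opening: 0.0271
grasp_force: 24.3
```

Run:
```python
from h import *
t0=rep(B)
t=np.arange(t0,-0.68,.046); p=.065*np.c_[np.cos(t),np.sin(t)]; print(np.c_[t[1:],np.round(np.diff(p,axis=0),4)].round(4).tolist())
```

```text
t 13.88 r 0.0667 th -1.307 Ft -3.2 Fr 4.0 Fz 5.1 open 0.0271 24.251297414302826
[[-1.2613, 0.0029, 0.0008], [-1.2153, 0.0028, 0.001], [-1.1693, 0.0028, 0.0011], [-1.1233, 0.0027, 0.0012], [-1.0773, 0.0027, 0.0014], [-1.0313, 0.0026, 0.0015], [-0.9853, 0.0025, 0.0016], [-0.9393, 0.0025, 0.0017], [-0.8933, 0.0024, 0.0018], [-0.8473, 0.0023, 0.0019], [-0.8013, 0.0022, 0.002], [-0.7553, 0.0021, 0.0021], [-0.7093, 0.002, 0.0022]]
```

Free running; go to about -0.94 (home expected near -0.75).

>>> {"method": "arm_command", "body": {"moves": [[[0.0029, 0.0009, 0, 0.046], [0.0028, 0.001, 0, 0.046], [0.0028, 0.0012, 0, 0.046], [0.0027, 0.0013, 0, 0.046], [0.0027, 0.0014, 0, 0.046], [0.0026, 0.0015, 0, 0.046], [0.0025, 0.0016, 0, 0.046], [0, 0, 0, 0]]]}}

```text
time: 14.88
position: [0.6039, -0.1338, 0.0769]
ee_rot: [1.51, 2.75, -0.003]
ft_force: [-1.3, -5.2, 3.4]
opening: 0.0266
grasp_force: 24.3
```

Run:
```python
from h import *
rep(B)
```

```text
t 14.88 r 0.0666 th -0.990 Ft -3.9 Fr 3.6 Fz 3.4 open 0.0266 24.327839612960815
```

>>> {"method": "arm_command", "body": {"moves": [[[0.0016, 0.0011, 0, 0.03], [0.0016, 0.0011, 0, 0.03], [0.0016, 0.0012, 0, 0.03], [0, 0, 0, 0]]]}}

```text
time: 15.38
position: [0.6085, -0.1304, 0.0769]
ee_rot: [1.385, 2.816, -0.003]
ft_force: [-2.2, -4.5, 4.3]
opening: 0.0274
grasp_force: 24.4
```

>>> {"method": "arm_command", "body": {"moves": [[[0.0008, 0.0006, 0, 0.015], [0.0008, 0.0006, 0, 0.015], [0.0008, 0.0006, 0, 0.015], [0, 0, 0, 0]]]}}

```text
time: 15.88
position: [0.6107, -0.1285, 0.0769]
ee_rot: [1.322, 2.846, -0.003]
ft_force: [-2.2, -6.3, 5.7]
opening: 0.0274
grasp_force: 24.5
```

>>> {"method": "arm_command", "body": {"moves": [[[0.0008, 0.0007, 0, 0.015], [0.0008, 0.0007, 0, 0.015], [0.0008, 0.0007, 0, 0.015], [0, 0, 0, 0]]]}}

```text
time: 16.38
position: [0.613, -0.1264, 0.0769]
ee_rot: [1.258, 2.876, -0.004]
ft_force: [-2.8, -6.4, 4.3]
opening: 0.0266
grasp_force: 24.5
```

>>> {"method": "arm_command", "body": {"moves": [[[0.0007, 0.0007, 0, 0.015], [0.0007, 0.0007, 0, 0.015], [0, 0, 0, 0]]]}}

```text
time: 16.75
position: [0.6144, -0.125, 0.0768]
ee_rot: [1.214, 2.894, -0.004]
ft_force: [-3.1, -6.8, 4.9]
opening: 0.0271
grasp_force: 24.5
```

>>> {"method": "arm_command", "body": {"moves": [[[0.0007, 0.0007, 0, 0.015], [0.0007, 0.0007, 0, 0.015], [0, 0, 0, 0]]]}}

```text
time: 17.12
position: [0.6158, -0.1236, 0.0769]
ee_rot: [1.171, 2.912, -0.004]
ft_force: [-3.3, -6.4, 4.7]
opening: 0.027
grasp_force: 24.5
```

>>> {"method": "arm_command", "body": {"moves": [[[0.0007, 0.0007, 0, 0.015], [0.0007, 0.0007, 0, 0.015], [0, 0, 0, 0]]]}}

```text
time: 17.5
position: [0.6165, -0.1228, 0.0769]
ee_rot: [1.129, 2.93, -0.006]
ft_force: [-7.3, -8.8, 6.9]
opening: 0.0268
grasp_force: 24.7
```

>>> {"method": "arm_command", "body": {"moves": [[[0.0004, 0.0004, 0, 0], [0.0003, 0.0003, 0, 0], [0, 0, 0, 0]]]}}

```text
time: 17.88
position: [0.6165, -0.1227, 0.0769]
ee_rot: [1.13, 2.931, -0.008]
ft_force: [-11.3, -12.9, 7.1]
opening: 0.027
grasp_force: 25.0
```

>>> {"method": "arm_command", "body": {"moves": [[[-0.0006, -0.0006, 0, 0], [-0.0004, -0.0004, 0, 0], [0, 0, 0, 0]]]}}

```text
time: 18.25
position: [0.6164, -0.1228, 0.0769]
ee_rot: [1.129, 2.93, -0.005]
ft_force: [-5.3, -7.6, 5.8]
opening: 0.0273
grasp_force: 24.7
```

>>> {"method": "arm_command", "body": {"moves": [[[0, 0, 0, 0], [0, 0, 0, 0], [0, 0, 0, 0], [0, 0, 0.02, 0], [0, 0, 0.04, 0], [0, 0, 0.05, 0], [0, 0, 0.02, 0], [0, 0, 0, 0]]], "jaw": 0.06}}

```text
time: 19.25
position: [0.6171, -0.1209, 0.2067]
ee_rot: [1.127, 2.929, 0.0]
ft_force: [0.1, 0.5, 0.1]
opening: 0.0599
grasp_force: 0.0
```

Run:
```python
from h import *
rep(B)
s=snapshot('scene'); im=s['image'][130:330,120:380]; 
cv2.imwrite('pics/s4.png',cv2.resize(im[:,:,::-1],None,fx=3,fy=3,interpolation=2))
```

```text
t 19.25 r 0.0657 th -0.710 Ft 0.4 Fr -0.3 Fz 0.1 open 0.0599 0.0
```

View pics/s4.png

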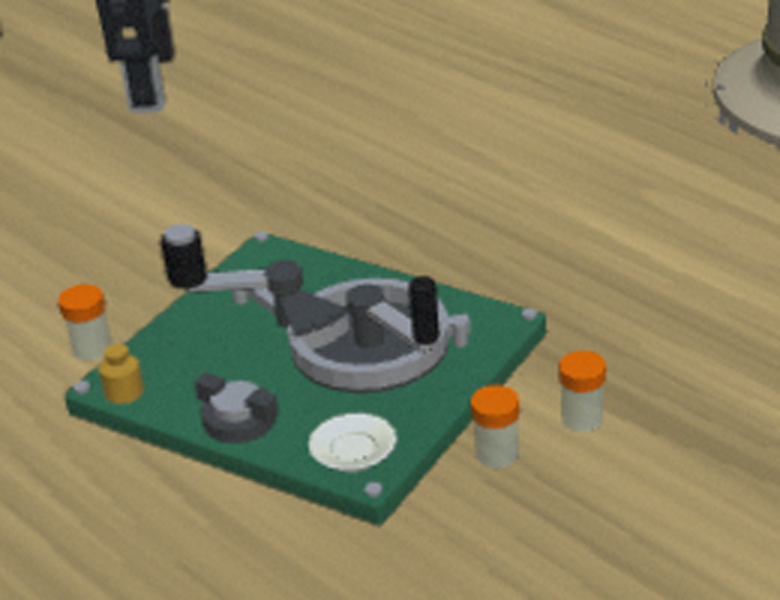

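The picture shows the load lever home with its blade in the cup's slot, the clamp lever against its post, and the bystanders in place.

```bash
python3 -c "
from cell import hand_in
print(hand_in())"
```

```text
the job is handed in; nothing more can be done
None
```

The clamp lever and then the load lever were swung home, each felt against its stop and let go; the last picture showed the blade in the slot and the nearby bystanders unmoved, and I handed the job in at about 19 s without seeing a verdict.

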